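Pin and arm the strongbox

TASK

Lock up the grey strongbox. Draw the locking pin out from under the low shelf by its bare end, let go of it clear of the shelf, then take it by its handle and push it through both eyelets on top of the box, up to the handle, and leave it there. Then arm the box by pressing its keys one at a time, each fully down and let up again: the square one, the large round one, the long bar; keep off the small round key and leave the other things on the desk where they are.

Things in the scene. Friction and masses are not known exactly. Their poses are not given: they have to be found in the camera images.
- strongbox: grey steel box with a shut lid, fixed to the desk, 170 (x) x 210 (y) x 60 mm high; origin at the centre of its underside, z up, +x to its back. On its flat top: along the front (x = -55 mm) two steel eyelets, and along the back (x = +50 mm) a row of four grey spring keys at y = -63, -21, 21, 63 mm; which key is where changes.
- hasp_mid (a point): point midway between the two eyelets, on the common axis of their holes, 24 mm above the box top (84 mm above the desk); the hole axis runs along the box's y. Eyelets: upright plates 30 mm wide, 5 mm thick, 38 mm high, 20 mm either side; holes 14 mm across. The pin may enter from either side.
- pin: steel locking pin, 130 mm long, 60 g: bare round shaft 9 mm thick and 85 mm long with a tapered tip, and a dark square handle 14 x 14 x 45 mm. Origin under the shoulder where shaft meets handle, 7 mm below the axis; x runs along the shaft to the tip. It starts level on its handle, the handle under the low shelf and about 65 mm of shaft sticking out; balances 7 mm behind the shoulder.
- pin_handle (a point): centre of the pin's handle, 22.5 mm behind the shoulder, on the axis
- pin_seat (a point): point on the shaft axis 24 mm ahead of the shoulder; it comes to hasp_mid when the pin is home
- pin_tip (a point): tip of the shaft, 85 mm ahead of the shoulder
- low_shelf: low wooden desk shelf, fixed, 160 (x) x 260 (y) x 50 mm high, board 12 mm thick, open in front with 38 mm of free height below, side walls at y = +-122 mm; origin at the centre of its underside, front edge at x = -80 mm. A 16 mm thick notebook lies on it.
- key_square (a joint): travel of the square key (m): 0 up, 0.005 fully down; springs back; about 5 N
- key_disc (a joint): travel of the large round key (m): 0 up, 0.005 fully down; springs back; about 5 N
- key_bar (a joint): travel of the long bar key (m): 0 up, 0.005 fully down; springs back; about 5 N
- key_dot (a joint): travel of the small round key (m): 0 up, 0.005 fully down; springs back; about 5 N
- key_square_top (a point): centre of the top of the square key, 24 x 24 mm, standing 10 mm over the box top (all keys do)
- key_disc_top (a point): centre of the top of the large round key, 28 mm across
- key_bar_top (a point): centre of the top of the long bar key, 36 mm (along the box's x) x 12 mm
- key_dot_top (a point): centre of the top of the small round key, 14 mm across, not to be pressed
- eraser: small eraser 20 x 44 x 12 mm, loose bystander; origin under its centre
- glue_stick: standing glue stick, 27 mm across, 94 mm high, loose bystander; origin under its centre
- sharpener: metal pencil sharpener 23 x 28 x 14 mm, loose bystander; origin under its centre
- sticky_notes: pad of sticky notes 76 x 76 x 17 mm, loose bystander; origin under its centre

How it is judged:
On the way, in this order (a step that is already met when the one before it is completed fails the run):
1. the pin is drawn clear of the low shelf and let go (x of pin_handle in the frame of low_shelf below -0.105 m and contact force between pin and the fingers below 0.05 N and linear speed of pin below 0.02 m/s), for 0.2 s.
2. the pin is through both eyelets up to its handle and let go (distance between pin_seat and hasp_mid below 0.01 m and angle between the x axis of pin and the y axis of strongbox, either way round below 0.2 rad and contact force between pin and the fingers below 0.05 N), for 0.2 s.
3. the square key is pressed fully down (value of joint key_square above 0.004 m), for 0.05 s.
4. the large round key is pressed fully down (value of joint key_disc above 0.004 m), for 0.05 s.
5. the long bar key is pressed fully down (value of joint key_bar above 0.004 m), for 0.05 s.
At the end, for the whole second after the job is handed in: The pin sits at rest through both eyelets, shoulder within about 10 mm of the eyelet (seat point within 10 mm of hasp_mid, along the hole axis within 0.2 rad), released; all keys are up (within 1.5 mm); the loose bystanders are within 30 mm of where they stood (all of step 2 and linear speed of pin below 0.02 m/s and value of joint each of key_square, key_disc, key_bar, key_dot below 0.0015 m and distance of each of eraser, glue_stick, sharpener, sticky_notes from where it was at the start of the episode below 0.03 m); the robot touches nothing.
It fails at once if the small round key is pressed (2.5 mm) (value of joint key_dot above 0.0025 m).
It fails at once if two keys are pressed at once (value of joint each of key_square, key_disc above 0.0025 m or value of joint each of key_square, key_bar above 0.0025 m or value of joint each of key_square, key_dot above 0.0025 m or value of joint each of key_disc, key_bar above 0.0025 m or value of joint each of key_disc, key_dot above 0.0025 m or value of joint each of key_bar, key_dot above 0.0025 m).
It fails at once if a key is pressed while the pin is not home in the eyelets (value of joint any of key_square, key_disc, key_bar, key_dot above 0.0025 m and not (distance between pin_seat and hasp_mid below 0.01 m and angle between the x axis of pin and the y axis of strongbox, either way round below 0.2 rad)).
It fails at once if a loose bystander is moved more than 30 mm (distance of any of eraser, glue_stick, sharpener, sticky_notes from where it was at the start of the episode above 0.03 m).
It also fails if it takes over 58 s, if anything falls off the work surface, if the arm or the gripper's body presses on something with over 40 N, if the wrist force passes 120 N, or if a joint passes its speed limit or range.

ROBOT

A 6-joint arm with a two-finger parallel gripper is mounted at the origin on a cart in front of the work surface, level with it; the furniture and walls round the work are solid. World frame = base frame: x ahead of the robot, y to its left, z up, the work surface at z = 0. Lengths are in m, angles in rad, forces in N, time in s.
With the tool pointing down it reaches from about 0.2 to 0.875 m from the base axis. Payload 3.4 kg.
Tool frame: the origin (TCP) lies at the centre of the arm's flange, where the gripper is bolted on; the fingertips stand 199 mm ahead of it and the grasp point (between the pads) lies 180 mm ahead of it; z points along the fingers, y is the line along which they close (so a half turn about z gives the same grasp; the last joint's range is limited). The gripper opens to 94 mm and grips with 3 to 60 N. Pads are 16 mm wide; open, the fingers measure 119 mm over their backs; the gripper's body (75 mm by 177 mm) begins 78 mm behind the grasp point.
Start: joints at [-0.874, 0.276, 1.505, -0, 1.361, -0.121], TCP at [0.42, -0.393, 0.405] pointing down, gripper open.
Joint ranges: [-2.89, 2.89], [-0.75, 2.08], [0.22, 2.7], [-1.18, 4.32], [0.11, 2.71], [-2.7, 2.7]. Speed limits (rad/s): [2.57, 2.57, 3.14, 3.14, 3.14, 3.14].

INTERFACE

Orientations are given as a unit quaternion [w, x, y, z].
In Python, from cell import r, kinematics, sense, vision, hand_in gives the robot as it stands. Calls block until the motion is done:
- r.goto(position, orientation): joint-space move of the TCP to a pose.
- r.movel(position, orientation=None, v=0.15, guard=None): straight line of the TCP; orientation=None keeps the orientation; v is the mean speed in m/s. With guard (N) it stops when the force on the tool has changed by that much, and returns True; else False.
- r.move_joints(angles): joint-space move.
- r.set_gripper(opening): opening from 0.0 (shut) to 1.0 (fully open); the grip force is fixed at half the most; returns when the fingers have stopped.
- r.dwell(seconds).
- kinematics.ik(position, orientation): joint angles nearest the present ones, or None.
- sense(): the state.
- vision.read_camera(name): name is "scene" or "top"; returns a dict with "pixels" (420x560x3 uint8, red, green, blue), "fx", "fy", "cx", "cy" (pixels), "distortion" ([k1, k2, p1, p2, k3] as OpenCV has them; the pictures are not rectified), "rvec" (rotation vector, rad) and "tvec" (3), from world to camera coordinates, as OpenCV has them. Camera axes: x right, y down, z forward; pixel columns grow to the right and rows downward; lengths in m; the calibration is good to about 2 mm. A picture is of the moment at which its call begins. There is no depth.
A pose or a line that the arm cannot do raises r.IKError and nothing moves.
- hand_in(): hands the job in; it is judged then, once.
The state is a dict: "t": time; "qpos": joint angles; "joint_vel": joint speeds; "effort": joint torques, N m; "eef_pos": TCP position; "orientation": TCP orientation; "wrist_force": force on the tool from outside, world axes, zero at the start; "wrist_torque": the same for the moment, N m; "opening": opening from 0.0 (shut) to 1.0 (fully open); "grasp_force": force on a finger pad.
Only numpy, scipy, OpenCV 4.12 (cv2) and the standard library are available. Lean on these libraries where they do the work, as an engineer would, in place of code of your own. Each camera call takes 0.05 s, during which the arm holds its last target. There are 200 camera calls.

## Working session

There is one attempt and no reset: what is moved stays moved. The work goes in short steps, each a Python script; the robot and the scene stay as the last script left them, time stands still between calls to the robot, and variables do not carry over. Pictures are saved under pics/ and viewed, at most 10 in all, crops included, and the job is handed in when it is done.

```bash
ls; mkdir -p pics
cat > h.py <<'E'
import numpy as np, cv2
from cell import r, kinematics, sense, vision, hand_in
def cam(n):
    c=vision.read_camera(n)
    c['K']=np.array([[c['fx'],0,c['cx']],[0,c['fy'],c['cy']],[0,0,1.]]); c['D']=np.array(c['distortion'],float)
    c['R']=cv2.Rodrigues(np.array(c['rvec'],float))[0]; c['t']=np.array(c['tvec'],float).ravel()
    return c
def ray(c,uv):
    uv=np.array(uv,float).reshape(-1,1,2)
    p=cv2.undistortPoints(uv,c['K'],c['D']).reshape(-1,2)
    d=np.c_[p,np.ones(len(p))]@c['R']
    return -c['R'].T@c['t'],d
def onz(c,uv,z):
    o,d=ray(c,uv); return o+d*((z-o[2])/d[:,2])[:,None]
def proj(c,P):
    return cv2.projectPoints(np.array(P,float).reshape(-1,1,3),np.array(c['rvec'],float),c['t'],c['K'],c['D'])[0].reshape(-1,2)
def save(c,n): cv2.imwrite('pics/'+n,c['pixels'][:,:,::-1])
E
python3 - <<'E'
from h import *
import pickle
for n in('top','scene'):
    c=cam(n); save(c,n+'0.png'); print(n,-c['R'].T@c['t'],c['R'][2],c['fx']); pickle.dump(c,open(n+'.pkl','wb'))
print(sense())
E
```

```text
pics
top [0.45500986 0.05846447 1.02698632] [ 0.19091625 -0.01018705 -0.98155347] 408.2894083114178
scene [0.25327513 0.56914857 0.80564994] [ 0.36833035 -0.54999008 -0.74956232] 394.9372093416304
{'t': 0.1, 'qpos': array([-8.74022197e-01,  2.76496476e-01,  1.50596928e+00, -2.70071559e-05,
        1.36071220e+00, -1.21015894e-01]), 'joint_vel': array([ 0.00074745, -0.00084482, -0.00453601,  0.00017808, -0.00049791,
        0.00088704]), 'effort': array([ 1.13674007e-03, -4.05454624e+01, -2.37780333e+01,  7.03215552e-02,
        2.98940821e-02, -3.08662356e-05]), 'eef_pos': array([ 0.41940674, -0.39307534,  0.40392596]), 'orientation': array([-7.56279911e-04,  9.17559309e-01,  3.97598146e-01, -2.37709034e-04]), 'wrist_force': array([ 0.15932545,  1.07627296, -0.49713491]), 'wrist_torque': array([ 0.01203242,  0.01325296, -0.00691313]), 'grasp_force': 0.0, 'opening': 1.0005590808213596}
```

View pics/top0.png

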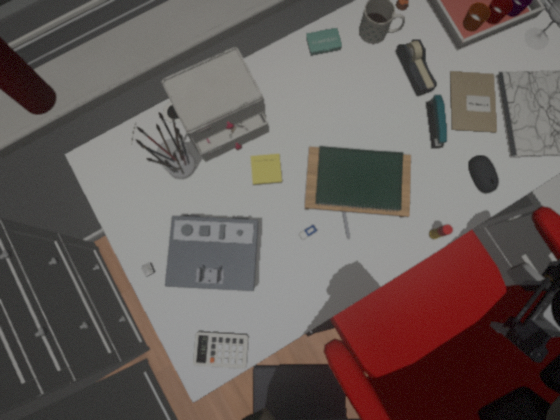

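View pics/scene0.png

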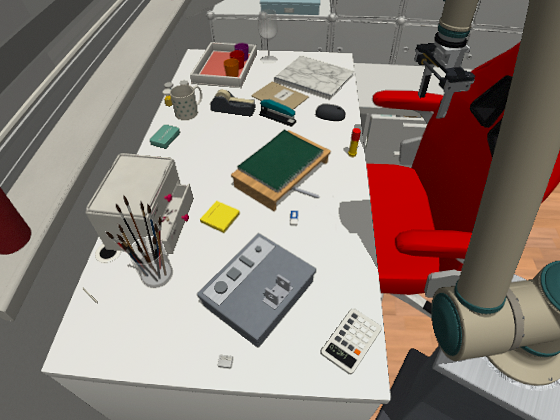

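The top view shows the box at about (213,252), with its keys in a row at v≈231 and its eyelets at about (210,274). The shelf is at (358,182), with the pin shaft sticking out at (347,225). The eraser is at (308,232), the sharpener at (148,269), the glue stick at (440,232) and the sticky notes at (266,169). Next I'll enlarge the important regions.

Run:
```python
from h import *
import pickle
t=pickle.load(open('top.pkl','rb')); s=pickle.load(open('scene.pkl','rb'))
print(onz(t,[[213,252],[347,213],[347,237],[306,182],[408,182],[440,235]],0).round(3))
a=t['pixels'][200:300,155:275,::-1]; b=t['pixels'][140:250,290:430,::-1]
e=s['pixels'][225:350,190:325,::-1]; f=s['pixels'][125:235,225:345,::-1]
def g(x,label): return cv2.resize(x,(400,300),interpolation=cv2.INTER_CUBIC)
im=np.vstack([np.hstack([g(a,0),g(b,0)]),np.hstack([g(e,0),g(f,0)])])
im=np.clip(im.astype(float)*1.4,0,255).astype(np.uint8)
cv2.imwrite('pics/crop1.png',im)
```

```text
[[ 0.554  0.232  0.   ]
 [ 0.65  -0.109  0.   ]
 [ 0.588 -0.106  0.   ]
 [ 0.734 -0.006  0.   ]
 [ 0.731 -0.273  0.   ]
 [ 0.59  -0.345  0.   ]]
```

View pics/crop1.png

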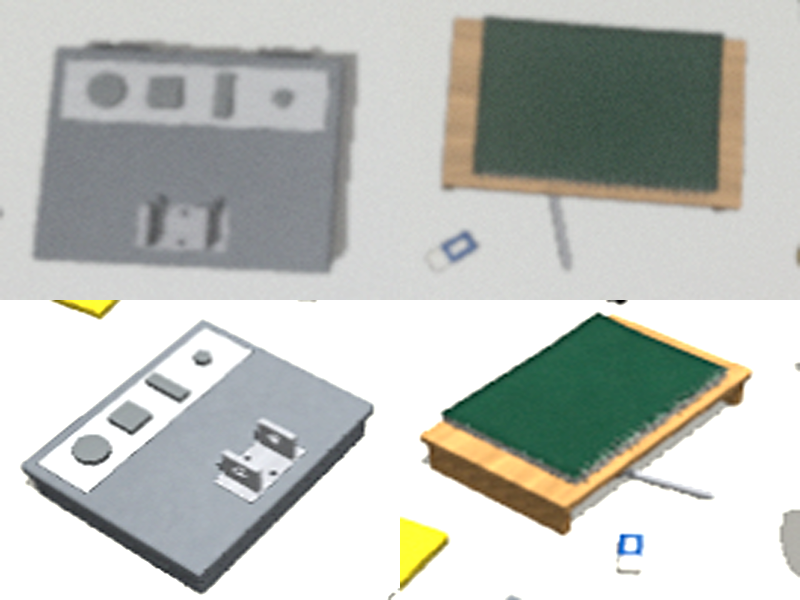

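The close-up shows the keys from box +y to -y as disc, square, bar and dot. The eyelets are mid-box, the shaft points towards the robot, and the eraser is well clear of it. Next I'll measure the key blobs, eyelets and pin axis in both views.

Run:
```python
from h import *
import pickle
t=pickle.load(open('top.pkl','rb')); s=pickle.load(open('scene.pkl','rb'))
def gray(c): return cv2.cvtColor(c['pixels'],cv2.COLOR_RGB2GRAY)
def up(c,x0,y0,x1,y1,k=4): return cv2.resize(gray(c)[y0:y1,x0:x1],None,fx=k,fy=k,interpolation=cv2.INTER_CUBIC)
# keys: dark blobs enclosed in the bright panel -> holes of panel contour
for n,c,(x0,y0,x1,y1) in(('top',t,(160,205,270,300)),('scene',s,(190,225,325,350))):
    g=up(c,x0,y0,x1,y1); th,_=cv2.threshold(g,0,255,cv2.THRESH_OTSU)
    for thr in (th,th+15):
        b=(g>thr).astype(np.uint8); cs,h=cv2.findContours(b,cv2.RETR_CCOMP,cv2.CHAIN_APPROX_NONE)
        for q,hh in zip(cs,h[0]):
            if hh[3]>=0 and 60<cv2.contourArea(q)<3000:
                m=cv2.moments(q); uv=[(m['m10']/m['m00']+.5)/4-.5+x0,(m['m01']/m['m00']+.5)/4-.5+y0]
                print(n,thr,np.round(uv,1),cv2.contourArea(q)/16,onz(c,uv,.069).round(4)[0])
# pin shaft: darker than desk
for n,c,(x0,y0,x1,y1) in(('top',t,(335,213,362,246)),('scene',s,(285,180,335,205))):
    g=up(c,x0,y0,x1,y1); thr=np.median(g)-(25 if n=='top' else 40)
    cs,_=cv2.findContours((g<thr).astype(np.uint8),cv2.RETR_EXTERNAL,cv2.CHAIN_APPROX_NONE)
    q=max(cs,key=cv2.contourArea).reshape(-1,2); uv=(q+.5)/4-.5+[x0,y0]
    P=onz(c,uv,.007)[:,:2]; vx,vy,px,py=cv2.fitLine(P.astype(np.float32),cv2.DIST_L2,0,.001,.001).ravel()
    d=np.array([vx,vy])*(-1 if vx>0 else 1); l=(P-[px,py])@d; w=(P-[px,py])@[-d[1],d[0]]
    print(n,'dir',d,'yaw',np.degrees(np.arctan2(d[1],d[0])),'tip',np.array([px,py])+d*l.max(),'len',np.ptp(l),'w',np.ptp(w),'n',len(P),np.median(g))
# masks debug
im=np.hstack([cv2.resize(c['pixels'][y0:y1,x0:x1,::-1],(400,400),interpolation=cv2.INTER_CUBIC) for c,(x0,y0,x1,y1) in((t,(190,255,230,295)),(s,(255,265,300,310)))])
cv2.imwrite('pics/eye.png',im)
```

```text
top 121.0 [239.5 232.2] 39.125 [0.5938 0.159  0.069 ]
top 121.0 [204.4 230.4] 138.375 [0.5992 0.2422 0.069 ]
top 121.0 [186.7 229.5] 136.5625 [0.6018 0.2842 0.069 ]
top 136.0 [229.1 238.7] 6.0625 [0.5787 0.1833 0.069 ]
top 136.0 [239.3 232.2] 78.34375 [0.5939 0.1594 0.069 ]
scene 167.0 [220.4 287.1] 155.8125 [0.5999 0.2879 0.069 ]
scene 167.0 [233.4 273.6] 151.6875 [0.5978 0.2461 0.069 ]
scene 167.0 [257.9 248.9] 46.1875 [0.5922 0.1628 0.069 ]
scene 182.0 [220.5 287. ] 164.125 [0.6    0.2878 0.069 ]
scene 182.0 [233.4 273.6] 163.5625 [0.5978 0.246  0.069 ]
scene 182.0 [257.9 248.8] 55.0625 [0.5922 0.1627 0.069 ]
top dir [-0.9898454  -0.14214833] yaw -171.8278 tip [ 0.58429678 -0.10805596] len 0.06689544739897663 w 0.01014868128990468 n 223 152.0
scene dir [-0.99975735 -0.02202741] yaw -178.73782 tip [ 0.5826829  -0.10304945] len 0.1172560827578755 w 0.09361458193051617 n 430 227.0
```

View pics/eye.png

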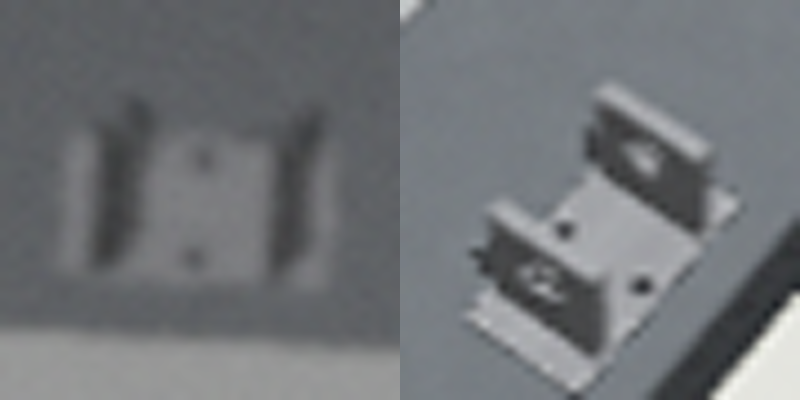

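Both dark plates show, with their holes at about scene px (271,297) and (283,282). Two screw holes in the base are at top px (209.5,275.4) and scene px (277.4,293.5) on average. The two views agree apart from an offset of about 3.5 mm in y. I'll cross-check hasp_mid, get a cleaner scene fit of the pin, then check that the poses are reachable.

```bash
cat >> h.py <<'E'
from scipy.spatial.transform import Rotation as Ro
def down(yaw):
    # tool z down, tool y (closing line) at world angle yaw
    y=np.array([np.cos(yaw),np.sin(yaw),0]); z=np.array([0,0,-1.]); x=np.cross(y,z)
    q=Ro.from_matrix(np.c_[x,y,z]).as_quat(); return q[[3,0,1,2]]
E
python3 - <<'E'
from h import *
import pickle
t=pickle.load(open('top.pkl','rb')); s=pickle.load(open('scene.pkl','rb'))
print('base screws',onz(t,[209.5,275.4],.062)[0],onz(s,[277.4,293.5],.062)[0])
print('holes scene',onz(s,[[270.8,296.2],[282.4,281.7]],.084))
c=s;x0,y0,x1,y1=294,184,330,204
g=cv2.resize(cv2.cvtColor(c['pixels'],cv2.COLOR_RGB2GRAY)[y0:y1,x0:x1],None,fx=4,fy=4,interpolation=cv2.INTER_CUBIC)
cs,_=cv2.findContours((g<190).astype(np.uint8),cv2.RETR_EXTERNAL,cv2.CHAIN_APPROX_NONE)
for q in cs:
    if cv2.contourArea(q)<100: continue
    uv=(q.reshape(-1,2)+.5)/4-.5+[x0,y0]; P=onz(c,uv,.007)[:,:2]
    vx,vy,px,py=cv2.fitLine(P.astype(np.float32),cv2.DIST_L2,0,.001,.001).ravel()
    d=np.array([vx,vy])*(-1 if vx>0 else 1); l=(P-[px,py])@d; w=(P-[px,py])@[-d[1],d[0]]
    print('pin scene',np.degrees(np.arctan2(d[1],d[0])),np.array([px,py])+d*l.max(),np.ptp(l),np.ptp(w))
for nm,(x,y),yaws in(('shaft',(.61,-.103),(-82,98)),('insert',(.49,.15),(-4,176,))):
    for a in yaws:
        print(nm,a,np.round(kinematics.ik([x,y,.21],down(np.radians(a))),2))
E
```

```text
base screws [0.49376131 0.22909947 0.062     ] [0.49299624 0.2299361  0.062     ]
holes scene [[0.49363412 0.2526193  0.084     ]
 [0.49285012 0.21101771 0.084     ]]
pin scene 177.42877 [ 0.58292658 -0.10158851] 0.0872524182686886 0.034869230721126784
shaft -82 [-0.28  0.5   1.67 -0.    0.97  1.15]
shaft 98 [-0.28  0.5   1.67 -0.    0.97 -1.99]
insert -4 [ 0.16  0.37  1.91 -0.    0.85  0.23]Traceback (most recent call last):
  File "<stdin>", line 17, in <module>
    return _wrapfunc(a, 'round', decimals=decimals, out=out)
    return _wrapit(obj, method, *args, **kwds)
    result = getattr(arr, method)(*args, **kwds)
TypeError: unsupported operand type(s) for *: 'NoneType' and 'float'
```

hasp_mid comes out at about (0.493, 0.230) from the keys, the base screws and the holes. The pin tip is at about (0.584, -0.105), with yaw about -172° and 67 mm showing, which fits the 65 mm given. Now I'll grip the shaft and draw it out.

Run:
```python
from h import *
a=np.radians(-172); d=np.array([np.cos(a),np.sin(a)]); q=down(a-np.pi/2)
g=np.array([.5836,-.105])-d*.022
r.goto([*g,.30],q); r.set_gripper(.5)
print(r.movel([*g,.203],v=.12,guard=15),sense()['eef_pos'])
r.set_gripper(0.0); s=sense(); print('grip',s['opening'],s['grasp_force'],s['wrist_force'])
e=s['eef_pos']; p=g+d*.10
print(r.movel([*p,.203],v=.08)); s=sense(); print(s['eef_pos'],s['opening'],s['grasp_force'])
r.set_gripper(.4); r.movel([*p,.32],v=.25); r.goto([.42,-.35,.42],q); r.dwell(.1)
c=cam('top'); save(c,'top1.png'); c2=cam('scene'); save(c2,'scene1.png')
import pickle; pickle.dump(c,open('top1.pkl','wb')); pickle.dump(c2,open('scene1.pkl','wb'))
im=np.hstack([cv2.resize(c['pixels'][190:290,290:390,::-1],(400,400),interpolation=cv2.INTER_CUBIC),cv2.resize(c2['pixels'][150:270,260:380,::-1],(400,400),interpolation=cv2.INTER_CUBIC)])
cv2.imwrite('pics/c2.png',im); print(sense()['t'],p)
```

```text
False [ 0.6057928  -0.10205844  0.20363367]
grip 0.08496296218906539 29.923958480358124 [-0.49665283 -0.07010458  0.64859563]
False
[ 0.50653589 -0.11588073  0.20292227] 0.08619895423825205 29.923739433288574
8.175 [ 0.50635909 -0.1158555 ]
```

View pics/c2.png

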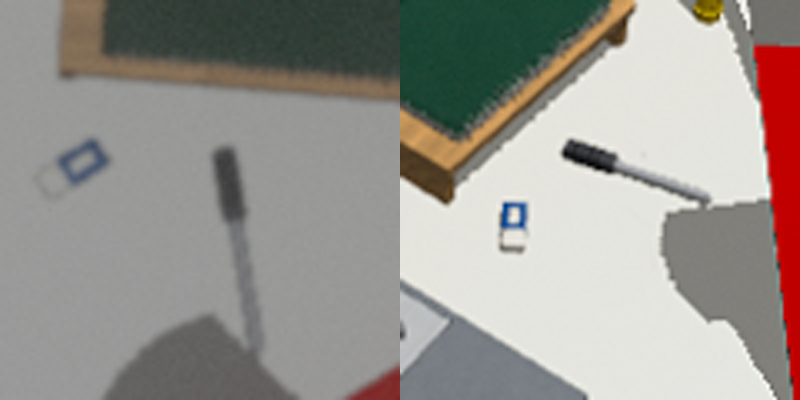

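The pin lies clear of the shelf. Its dark handle is at about top px (347,236), the shaft runs to about (354,278), and the eraser hasn't been touched. I'll measure the handle and compare it with the known release point on the shaft.

Run:
```python
from h import *
import pickle
for n,(x0,y0,x1,y1) in(('top1',(338,220,360,250)),('scene1',(305,185,330,206))):
    c=pickle.load(open(n+'.pkl','rb'))
    g=cv2.resize(cv2.cvtColor(c['pixels'],cv2.COLOR_RGB2GRAY)[y0:y1,x0:x1],None,fx=4,fy=4,interpolation=cv2.INTER_CUBIC)
    thr=85 if n=='top1' else 110
    cs,_=cv2.findContours((g<thr).astype(np.uint8),cv2.RETR_EXTERNAL,cv2.CHAIN_APPROX_NONE)
    q=max(cs,key=cv2.contourArea); rc=cv2.minAreaRect(q)
    box=(cv2.boxPoints(rc)+.5)/4-.5+[x0,y0]; P=onz(c,box,.010)[:,:2]
    m=P.mean(0); e=[np.linalg.norm(P[1]-P[0]),np.linalg.norm(P[2]-P[1])]
    L=(P[1]-P[0]) if e[0]>e[1] else (P[2]-P[1]); L*=-np.sign(L[0])
    d=np.array([.50636,-.11586])-m
    print(n,g.min(),g.max(),'centre',m,'sides',e,'yaw',np.degrees(np.arctan2(L[1],L[0])),'yaw to grip pt',np.degrees(np.arctan2(d[1],d[0])),np.linalg.norm(d))
```

```text
top1 61 156 centre [ 0.5902457  -0.10429669] sides [np.float64(0.011810115185042408), np.float64(0.042624920293673464)] yaw -172.98564729451232 yaw to grip pt -172.15146689654367 0.08467892939556469
scene1 0 240 centre [ 0.58065019 -0.10346929] sides [np.float64(0.023415235366938666), np.float64(0.063237610912061)] yaw -172.5801240989948 yaw to grip pt -170.5309141771335 0.07531641130678719
```

The top view gives the handle centre as (0.590, -0.104) and yaw -172.2°, consistent with the grip geometry (84.7 mm measured, 85.5 mm expected). Next I'll grip the handle and move to the pre-insertion pose.

Run:
```python
from h import *
import pickle
a=np.radians(-172.2); q=down(a-np.pi/2); h=np.array([.590,-.1043])
r.goto([*h,.30],q)
print(r.movel([*h,.203],v=.12,guard=15)); print(sense()['eef_pos'])
r.set_gripper(0.0); s=sense(); print('grip',s['opening']*.094,s['grasp_force'],s['eef_pos'])
r.movel([*h,.36],v=.2)
b=np.radians(-3.6); yb=np.array([-np.sin(b),np.cos(b)]); H=np.array([.493,.2298])
p=H-yb*.145; qi=down(b)
r.goto([*p,.36],qi); r.movel([*p,.2805],v=.15); r.dwell(.2)
s=sense(); print(s['eef_pos'],s['opening']*.094,s['t'],Ro.from_quat(s['orientation'][[1,2,3,0]]).as_matrix().round(4).tolist())
c=cam('top'); save(c,'top2.png'); c2=cam('scene'); save(c2,'scene2.png')
pickle.dump(c,open('top2.pkl','wb')); pickle.dump(c2,open('scene2.pkl','wb'))
P=[*(H-yb*.0375),.084]; print(proj(c,[P,[*H,.084]]),proj(c2,[P,[*H,.084]]))
im=np.hstack([cv2.resize(c['pixels'][240:310,190:260,::-1],(400,400),interpolation=cv2.INTER_CUBIC),cv2.resize(c2['pixels'][250:320,250:320,::-1],(400,400),interpolation=cv2.INTER_CUBIC)])
cv2.imwrite('pics/c3.png',im)
```

```text
False
[ 0.5903679  -0.10461069  0.20368077]
grip 0.013414202303553545 29.998960196971893 [ 0.59016487 -0.10429453  0.2034778 ]
[0.48434735 0.08507707 0.28152293] 0.01375101851676778 14.4917 [[0.0628, 0.998, 0.0023], [0.998, -0.0628, 0.0001], [0.0002, 0.0023, -1.0]]
[[223.84983337 276.21993522]
 [207.49365876 275.36890641]] [[288.13631397 275.84822441]
 [277.31915999 288.20468125]]
```

View pics/c3.png

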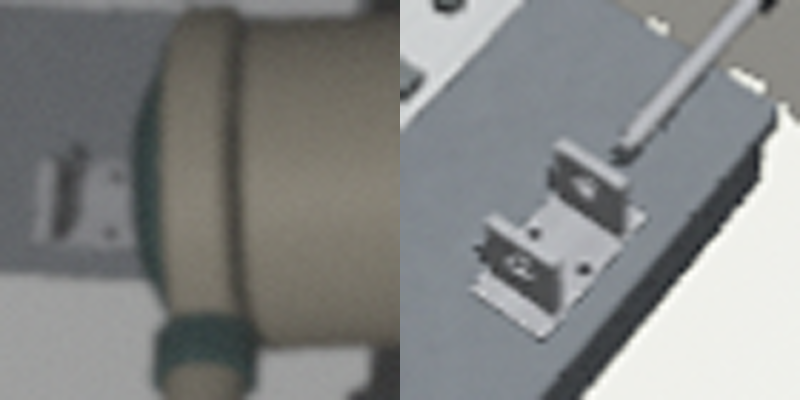

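The tip is at scene px (288.4,276.6) against a prediction of (288.1,275.9). The extended shaft line passes through both holes to within about 1 px. I'll insert with a force guard.

Run:
```python
from h import *
b=np.radians(-3.6); yb=np.array([-np.sin(b),np.cos(b)]); H=np.array([.493,.2298])
for k in (.145,.115,.075,.0485):
    p=H-yb*k-[.0003,0]
    hit=r.movel([*p,.2797],v=.05,guard=6); s=sense()
    print(k,hit,s['eef_pos'].round(4),s['wrist_force'].round(1),s['opening']*.094,s['t'])
    if hit: break
```

```text
0.145 False [0.4835 0.0851 0.2798] [ 1.3  0.7 -1.6] 0.01352780996808094 14.8417
0.115 False [0.4854 0.1152 0.2797] [ 0.3  0.1 -0.7] 0.013471228303399611 15.5917
0.075 False [0.4879 0.1549 0.2797] [-0.7 -0.3 -0.3] 0.013572449025573117 16.5417
0.0485 False [0.4896 0.1816 0.2796] [-0.7  0.6 -0.3] 0.013185390079727369 17.225
```

Run:
```python
from h import *
import pickle
b=np.radians(-3.6); yb=np.array([-np.sin(b),np.cos(b)]); H=np.array([.493,.2298])
p=H-yb*.0465-[.0003,0]
print(r.movel([*p,.2797],v=.02,guard=4)); r.set_gripper(.35); r.dwell(.1)
r.movel([*p,.38],v=.2); r.set_gripper(0); r.goto([.42,-.1,.40],down(b)); r.dwell(.3)
c=cam('top'); save(c,'top3.png'); c2=cam('scene'); save(c2,'scene3.png')
im=np.hstack([cv2.resize(c['pixels'][210:300,170:260,::-1],(400,400),interpolation=cv2.INTER_CUBIC),cv2.resize(c2['pixels'][240:310,250:320,::-1],(400,400),interpolation=cv2.INTER_CUBIC)])
cv2.imwrite('pics/c4.png',im)
S=H-yb*.024; T=H+yb*.061; E=H-yb*.069
for cc in (c,c2): print(proj(cc,[[*S,.083],[*T,.083],[*E,.083]]).round(1).tolist())
s=sense(); print(s['t'],s['wrist_force'],s['opening'])
```

```text
False
[[218.0, 275.9], [181.1, 274.0], [237.7, 276.9]]
[[284.3, 280.5], [258.7, 309.7], [296.8, 266.1]]
20.925 [ 0.09953148 -0.09513826 -0.38278764] 0.0036671758694347104
```

View pics/c4.png

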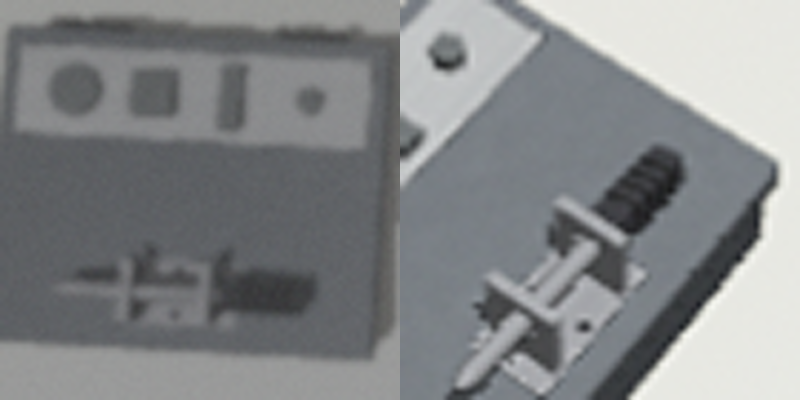

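The shaft goes through both eyelets, with the handle's shoulder against the near plate at top px about 218 (218.0 predicted). The tip is at about (181,274), as predicted. Now I'll press the keys.

Run:
```python
from h import *
b=np.radians(-3.6); yb=np.array([-np.sin(b),np.cos(b)]); C=np.array([.5972,.2232]); q=down(b)
def press(y,first=False):
    p=C+yb*y
    (r.goto if first else r.movel)([*p,.30],q)
    r.movel([*p,.276],v=.08); r.dwell(.1)
    hit=r.movel([*p,.2615],v=.02,guard=14); r.dwell(.15); s=sense()
    print(y,hit,s['eef_pos'].round(4),s['wrist_force'].round(1),s['t'])
    r.movel([*p,.30],v=.1); r.dwell(.1)
r.goto([.56,.1,.40],q); 
r.goto([*(C+yb*.021),.36],q)
press(.021); press(.063); 
press(-.021)
```

```text
0.021 True [0.5986 0.2442 0.2645] [-0.4 -0.8  6.5] 24.45
0.063 True [0.6012 0.2861 0.2644] [-0.7  0.3  6.1] 26.8417
-0.021 True [0.596  0.2022 0.2644] [-0.8  0.2  6.2] 29.5083
```

All three presses stopped at the same height (about 4.6 mm of travel). To confirm that's the hard stop, I'll press the last key again, harder.

Run:
```python
from h import *
b=np.radians(-3.6); yb=np.array([-np.sin(b),np.cos(b)]); p=np.array([.5972,.2232])-yb*.021; q=down(b)
r.movel([*p,.276],q,v=.08); r.dwell(.1)
for z in (.270,.268,.266,.265,.264,.263,.262):
    hit=r.movel([*p,z],v=.02,guard=28); r.dwell(.1); s=sense(); print(z,hit,s['eef_pos'][2].round(5),s['wrist_force'][2].round(1))
    if hit or s['wrist_force'][2]>25: break
r.movel([*p,.30],v=.1); print(sense()['t'])
```

```text
0.27 False 0.27004 -0.7
0.268 False 0.26829 2.1
0.266 False 0.26631 3.3
0.265 False 0.26526 3.7
0.264 False 0.26444 5.6
0.263 False 0.26424 10.0
0.262 False 0.26406 12.8
33.8583
```

Below 0.2645 the force climbs steeply, so that height is the hard stop and all three presses were full. I'll back off, check once and hand in.

Run:
```python
from h import *
b=np.radians(-3.6)
r.movel([.5958,.2022,.40],v=.25); r.goto([.42,-.2,.40],down(b)); r.dwell(.2)
c=cam('top'); save(c,'top4.png'); c2=cam('scene')
cv2.imwrite('pics/c5.png',np.hstack([cv2.resize(c['pixels'][140:300,130:330,::-1],(400,320)),cv2.resize(c2['pixels'][180:372,190:430,::-1],(400,320))]))
print(sense()['t'])
```

```text
36.325
```

View pics/c5.png

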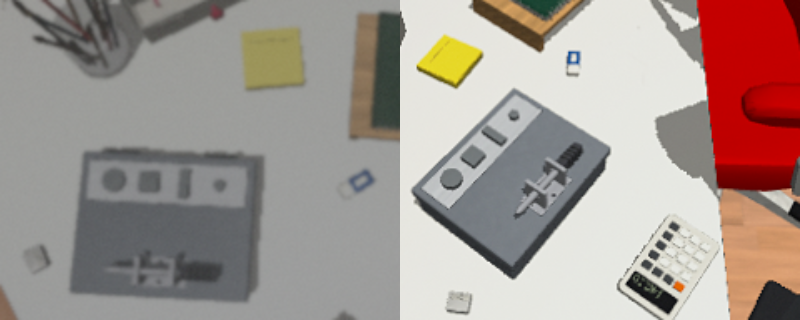

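The pin sits in the eyelets (top px about 181–240, 275), the keys are up, and the eraser, sharpener and sticky notes haven't moved.

```bash
python3 -c "
from h import *
print(hand_in())"
```

```text
the job is handed in; nothing more can be done
None
```

The pin is home through both eyelets and let go, and the square, large round and long bar keys were pressed fully down in that order and are back up; the job is handed in, but no verdict came back.

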